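# Contact-test a fan bearing on its tilted stand

## Robot

A 6-joint arm with a two-finger parallel gripper is mounted at the origin on the work surface. World frame = base frame: x ahead of the robot, y to its left, z up, the work surface at z = 0. Lengths are in m, angles in rad, forces in N, time in s.
With the tool pointing down it reaches from about 0.35 to 0.975 m from the base axis. Payload 17.4 kg.
Tool frame: the origin (TCP) lies midway between the tips of the shut fingers; the grasp point (between the pads) lies 19 mm behind it; z points along the fingers, y is the line along which they close (so a half turn about z gives the same grasp; the last joint's range is limited). The gripper opens to 85 mm and grips with 20 to 120 N. Pads are 22 mm wide; open, the fingers measure 114 mm over their backs; the gripper's body (76 mm by 85 mm) begins 54 mm behind the grasp point. The pads swing forward as they close: fully open they stand 13 mm farther back than shut.
Start: joints at [1.153, 0.116, 1.442, -0, 1.584, -0.038], TCP at [0.25, 0.627, 0.231] pointing down, gripper open.
Joint ranges: [-2.83, 2.83], [-0.83, 2.19], [0.07, 2.5], [-1.14, 4.28], [0.01, 3], [-2.97, 2.97]. Speed limits (rad/s): [1.89, 1.89, 2.22, 3.14, 3.14, 3.14].

## Interface

Orientations are given as a unit quaternion [w, x, y, z].
In Python, from plant import robot gives the robot as it stands.
- The arm moves only by the shell command python3 -m pendant 'ROWS' [FORCE]. ROWS is text: rows parted by semicolons, each of 7 numbers parted by spaces: the closure, from 0 (fully open) to 1 (shut), then the shift along the tool's x, y, z in m, then the turn, a rotation vector about the tool's x, y, z in degrees. A call has 1 to 10 rows; each row is the pose to reach, as a shift and turn from the pose commanded when the call began, along the tool's axes at that moment; what a row does not reach only later rows make up. A row lasts 1/10 s, in which the tool goes at most 50 mm and 8.59 degrees, less where a joint would pass 70% of its speed; a pose out of reach is approached as far as the arm can. A call with a gripper value outside its range is refused whole. The fingers move at their own pace and stop on an object; FORCE is the grip in N (left out, the last holds). Time passes only in rows, so rows that repeat a pose let the fingers close. It gives the time, the measured TCP pose, the force, the opening and the grip force at its end, in the units of the state.
- robot.sense(): the state, without advancing time (a new reading comes with each control period).
- robot.capture(name): name is "scene" or "top"; returns the picture (480x640x3 uint8, red, green, blue); there is no depth.
- robot.get_calibration(name): a dict with "vertical_fov" (degrees; the focal length in pixels is half the picture's height over the tangent of half this angle, whatever the lens; pixels are square), "cx", "cy" (the principal point, pixels), "R" (3x3) and "t" (3): a world point X has camera coordinates R X + t. Camera axes: x right, y down, z forward; pixel columns grow to the right and rows downward; lengths in m; the calibration is good to about 2 mm. A picture is of the moment at which its call begins. get_calibration takes no time and is no camera call.
- robot.finish_job(): hands the job in; it is judged then, once.
Trained networks look in the newest picture that a camera, given by its name, has taken for a name from the list of things; names that differ only in an ending like _2 or _b are one class to them, and where a whole thing is asked for, a point or a joint stands for the part that bears it (a point fixed in the world has none). Each returns a list of dicts, best first, with "p" (0 to 1); they miss things now and then, are a little off and sometimes report something else, mostly with a low value. They report only what shows in the picture. A call takes as long as a camera call.
- robot.recognise(target, camera): "extent" ([left, top, right, bottom] in pixels, round what is visible of it).
- robot.trace(target, camera): "pixels" (480x640 bool, what is visible of it) and "extent" ([left, top, right, bottom] in pixels, round what is visible of it).
The state is a dict: "t": time; "joint_pos": joint angles; "qd": joint speeds; "effort": joint torques, N m; "position": TCP position; "eef_rot": TCP orientation; "ft_force": force on the tool from outside, world axes, zero at the start; "moment": the same for the moment, N m; "gripper_width": finger opening in m; "finger_force": force on a finger pad.
Only numpy, scipy, OpenCV 4.12 (cv2) and the standard library are available. Lean on these libraries where they do the work, as an engineer would, in place of code of your own. Each camera call takes 0.05 s, during which the arm holds its last target. There are 200 camera calls.

## Task

Swing the steel cover on the tilted fan stand fully aside by its upright stub. Then take the contact tester from its holder, press its sprung probe squarely onto the small steel cap in the middle of the fan until the probe is about half in, and hold it steady there for two seconds without ever driving the probe all the way in. Put the tester back upright in its holder with its collar down on the top, leave the cover open, and do not shift the stand's tilt or the other things on the bench.

Things in the scene. Friction and masses are not known exactly. Their poses are not given: they have to be found in the camera images.
- stand: Fan stand fixed to the bench, origin under its centre: grey base 150 (x) x 190 (y) x 14 mm, cheeks 93 mm high at y = +-90 mm. Between them, on an axle along y 75 mm up, a cradle held by stiff friction leans 0.2 to 0.5 rad to the stand's -x side (roughly to the robot). It bears an amber disc (radius 65 mm) and on that a black fan, 92 mm square.
- carrier_face (a point): Centre of the amber disc's upper face, under the fan; z = the fan's axis, out of the face (leaning). On this axis: the fan's black hub, radius 19 mm, and in its middle a steel bearing cap, radius 10 mm, 2 mm proud, level with the fan's frame. Fans differ in thickness: the cap's top is 25 to 39 mm from this point along z.
- cover (a joint): Steel cover over the fan's face: 0 = over the cap, 1.6 rad = stop; opens counter-clockwise seen from above (the stub first moves along carrier_face +x, away from the robot). Starts at 0 to 0.25, stays where left (1.5 N at the stub). Strip 18 mm wide with a disc of radius 27 mm over the hub, 4 mm thick, underside 47 mm above carrier_face.
- cover_pivot (a point): Cover's pivot, at the height of the cover's underside; at carrier_face x 0, y +73 mm, z +47 mm.
- cover_stub (a point): Top centre of the black upright stub on the cover's free end, radius 6 mm, standing 32 mm up from the cover's upper face, parallel to the fan's axis, 103 mm from the pivot. Push it sideways.
- holder: Grey block 70 x 70 x 85 mm fixed to the bench, origin at the centre of its underside; a round upright hole of 28 mm diameter, 78 mm deep, in the middle of its top (z = 85 mm).
- tester: Contact tester, 138 mm long, about 0.15 kg, standing in the holder. Origin: centre of its collar's underside, which rests on the holder's top; z up along the tester, away from the probe. Collar radius 18 mm, z 0 to 6 mm; grey grip 26 (x) x 22 (y) mm, z 6 to 70; black barrel radius 11 mm down to z -50; steel probe radius 4 mm to z -68.
- probe_tip (a point): End of the sprung probe, at tester (0, 0, -68 mm) when not pressed.
- probe (a joint): How far the probe is pressed into the tester, 0 (out) to 0.010 m (all the way in); spring of 1 N per mm.
- spare_fan: Bystander: a spare fan on an amber disc, 130 mm across, 36 mm high, lying flat on the bench. Origin under its centre.
- housing: Bystander: black moulded ring, 124 mm across, 24 mm high. Origin under its centre.
- tape: Bystander: clear roll of tape, 70 mm across, 25 mm high. Origin under its centre.
- jar: Bystander: small jar, 48 mm across, 70 mm high. Origin under its centre.
- carton: Bystander: open cardboard box 100 x 100 x 50 mm. Origin under its centre.
- carton2: Bystander: open cardboard box 90 x 110 x 45 mm. Origin under its centre.
- driver: Bystander: screwdriver lying on the bench along its x axis.

How it is judged:
On the way, in this order (a step that is already met when the one before it is completed fails the run):
1. the cover is swung fully aside (past 1.2 rad) (value of joint cover above 1.2 rad), for 0.2 s.
2. with the cover still aside, the probe is held on the cap for 1.5 s: tip within 8 mm of the fan's axis both ways, tester within 0.2 rad of square, probe 2.5 to 7.5 mm in, tester slower than 20 mm/s (value of joint cover above 1.2 rad and x of probe_tip in the frame of carrier_face between -0.008 and 0.008 m and y of probe_tip in the frame of carrier_face between -0.008 and 0.008 m and z of probe_tip in the frame of carrier_face between 0.02 and 0.042 m and angle between the z axis of tester and the z axis of carrier_face, either way round below 0.2 rad and value of joint probe between 0.0025 and 0.0075 m and contact force between tester and stand above 1 N and linear speed of tester below 0.02 m/s), for 1.5 s.
At the end, for the whole second after the job is handed in: The cover is still aside (past 1.2 rad), and the tester stands released and at rest in its holder: within 6 mm of the hole's centre, collar down on the top (within 3 mm), upright within 0.08 rad, probe out (value of joint cover above 1.2 rad and horizontal distance between tester and holder below 0.006 m and z of tester in the frame of holder between 0.082 and 0.088 m and angle between tester's own z axis and vertical below 0.08 rad and value of joint probe below 0.0015 m and linear speed of tester below 0.01 m/s); the robot touches nothing.
It fails at once if the probe is driven all the way in (9.3 mm or more) (value of joint probe above 0.0093 m).
It fails at once if the stand's tilt is shifted (carrier face moved by more than 4 mm) (distance of carrier_face from where it was at the start of the episode above 0.004 m).
It fails at once if another thing on the bench is moved by more than 20 mm (distance of any of spare_fan, housing, tape, jar, carton, carton2, driver from where it was at the start of the episode above 0.02 m).
It also fails if it takes over 70 s, if anything falls off the work surface, if the arm or the gripper's body presses on something with over 40 N, if the wrist force passes 120 N, or if a joint passes its speed limit or range.

## Working session

There is one attempt and no reset: what is moved stays moved. The work goes in short steps, Python scripts to look and compute and a shell command to move; the robot and the scene stay as the last step left them, time stands still between calls to the robot, and variables do not carry over. Pictures are saved under pics/ and viewed, at most 10 in all, crops included, and the job is handed in when it is done.

```bash
ls; mkdir -p pics
python3 - <<'E'
from plant import robot
import cv2
for c in ("scene","top"):
    im=robot.capture(c); cv2.imwrite(f"pics/{c}0.png",im[:,:,::-1])
    k=robot.get_calibration(c); print(c,k)
    for t in ("stand","holder","tester","cover_stub","carrier_face","cover","probe"):
        try:
            r=robot.recognise(t,c); print(t,[(round(d["p"],2),[round(float(v)) for v in d["extent"]]) for d in r[:2]])
        except Exception as e: print(t,e)
s=robot.sense(); print(s)
E
```

```text
pics
scene {'vertical_fov': 55.70700998858507, 'cx': 313.5309982893938, 'cy': 240.28789674804287, 'R': array([[-0.43819326,  0.89874018, -0.01589807],
       [ 0.66187662,  0.31063917, -0.68221892],
       [-0.60819899, -0.3094663 , -0.7309751 ]]), 't': array([ 0.27649371, -0.29004776,  1.54715267])}
stand [(0.95, [219, 183, 297, 260])]
holder [(0.59, [400, 270, 445, 316])]
tester [(0.68, [420, 259, 437, 285])]
cover_stub [(0.52, [338, 222, 362, 246]), (0.48, [242, 179, 285, 193])]
carrier_face [(0.96, [226, 182, 291, 222]), (0.61, [240, 179, 289, 194])]
cover [(0.62, [241, 179, 288, 197])]
probe [(0.56, [491, 276, 538, 326])]
top {'vertical_fov': 56.350061522218, 'cx': 311.10699735163564, 'cy': 239.1069093256605, 'R': array([[-0.01490211, -0.99988632,  0.0022973 ],
       [-0.98110533,  0.01417888, -0.19295411],
       [ 0.1928996 , -0.00512932, -0.98120509]]), 't': array([-0.01332774,  0.6036905 ,  1.35792254])}
stand [(0.55, [339, 233, 411, 301])]
holder [(0.81, [209, 244, 244, 276])]
tester []
cover_stub [(0.81, [361, 261, 401, 282])]
carrier_face [(0.58, [348, 237, 407, 292])]
cover [(0.66, [340, 235, 409, 301]), (0.63, [362, 261, 400, 287])]
probe []
{'t': 0.8, 'joint_pos': array([ 1.15322741e+00,  1.16024088e-01,  1.44159553e+00,  2.29414603e-06,
        1.58403608e+00, -3.78316254e-02]), 'qd': array([ 0.00083273,  0.00158246, -0.00220667,  0.00153523, -0.00053624,
       -0.00123738]), 'effort': array([ 8.10217571e-04, -7.31693459e+01, -6.32615089e+01, -2.37753582e-06,
        7.83079195e-04, -1.71323359e-05]), 'position': array([0.25023372, 0.62690249, 0.23128967]), 'eef_rot': array([-8.23204482e-06,  1.88729887e-01,  9.82029037e-01, -3.04450058e-05]), 'ft_force': array([0.16107052, 0.01366234, 0.12057825]), 'moment': array([ 0.03494501, -0.02614635,  0.02486046]), 'finger_force': 0.0, 'gripper_width': 0.0855111974755578}
```

Run:
```python
import cv2
a=cv2.imread("pics/scene0.png"); cv2.imwrite("pics/s1.png",a[:, :]);
c=cv2.resize(a[165:275,205:315],None,fx=5,fy=5,interpolation=cv2.INTER_CUBIC)[:, :]
cv2.imwrite("pics/s_stand.png",c)
b=cv2.imread("pics/top0.png")
t1=cv2.resize(b[225:310,330:420],(540,510),interpolation=cv2.INTER_CUBIC)
cv2.imwrite("pics/t_stand.png",t1)
h1=cv2.resize(b[235:285,200:260],(400,333),interpolation=cv2.INTER_CUBIC)
h2=cv2.resize(a[250:325,390:450],(400,500),interpolation=cv2.INTER_CUBIC)
import numpy as np
o=np.zeros((510,800,3),np.uint8);o[:333,:400]=h1;o[:500,400:]=h2
cv2.imwrite("pics/hold.png",o)
```

```text
(no output)
```

View pics/top0.png

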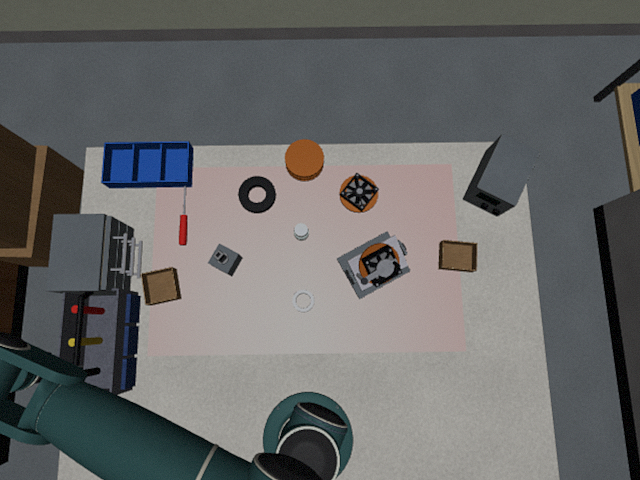

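View pics/s_stand.png

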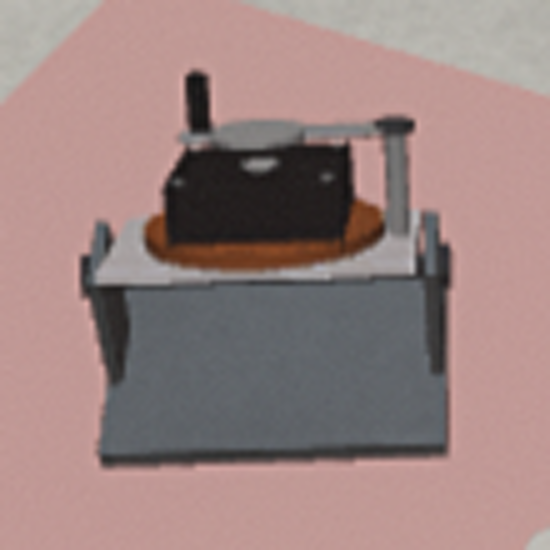

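View pics/t_stand.png

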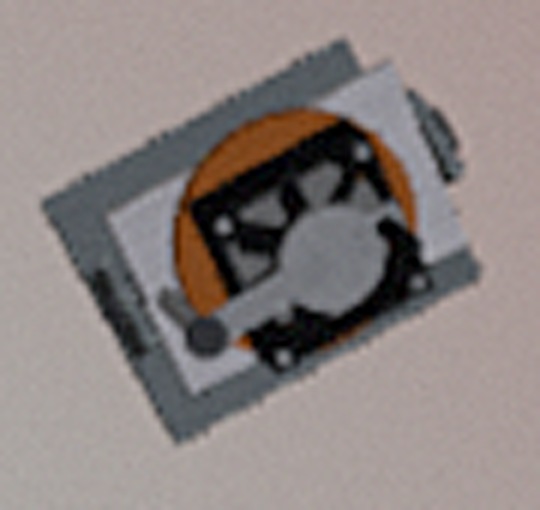

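View pics/hold.png

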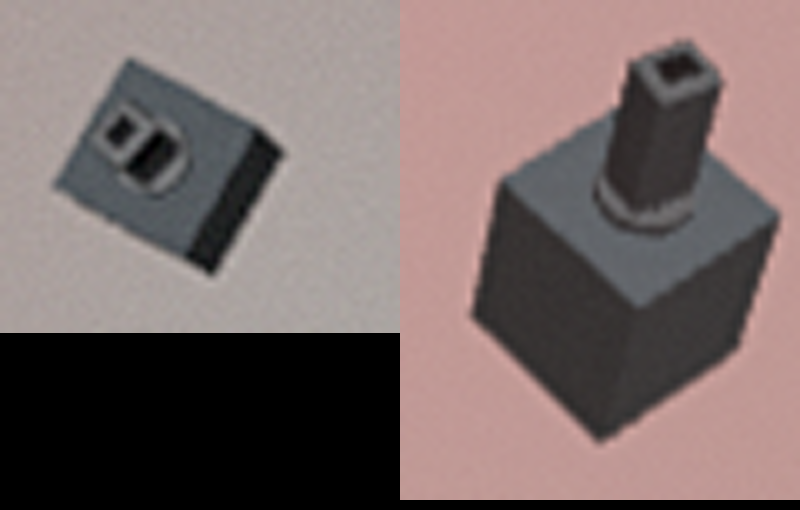

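```bash
cat > h.py <<'E'
import numpy as np
from scipy.optimize import least_squares
from scipy.spatial.transform import Rotation as R
from plant import robot
K={c:robot.get_calibration(c) for c in("scene","top")}
def proj(c,X):
    k=K[c]; p=k["R"]@np.asarray(X,float)+k["t"]; f=240/np.tan(np.radians(k["vertical_fov"]/2))
    return np.array([k["cx"],k["cy"]])+f*p[:2]/p[2]
def tri(ps,pt):
    r=least_squares(lambda X:np.r_[proj("scene",X)-ps,proj("top",X)-pt],[.5,0,.1]); return r.x,r.fun
def crop(s,ox,oy,p): return (np.array(p)+.5)/s-.5+[ox,oy]
def stand(p):
    x,y,yaw,th,d,ex=p
    B=R.from_euler("z",yaw); F=B*R.from_euler("y",-th)
    ax=np.array([x,y,.075]); return B,F,np.array([x,y,0]),ax+F.apply([ex,0,d])
E
cat > fit.py <<'E'
from h import *
T=lambda *p:crop(6,330,225,p); S=lambda *p:crop(5,205,165,p)
obs=[("top",T(42,203),"B",(75,95,14)),("top",T(345,40),"B",(75,-95,14)),("top",T(480,270),"B",(-75,-95,14)),("top",T(180,443),"B",(-75,95,14)),
("scene",S(103,453),"B",(75,-95,14)),("scene",S(445,445),"B",(75,95,14)),
("top",T(333,258),"C",73),("scene",S(260,134),"C",73),("scene",S(197,72),"S",83),("scene",S(203,130),"S",51)]
def disc(p,c):
    B,F,o,cf=stand(p[:6]); a=np.linspace(0,6.28,60)
    P=np.array([proj(c,cf+F.apply([.065*np.cos(t),.065*np.sin(t),0])) for t in a])
    return P
def res(p,full=False):
    B,F,o,cf=stand(p[:6]); q=p[6]; e=[]
    for c,uv,k,v in obs:
        if k=="B":X=o+B.apply(np.array(v)/1e3)
        else:
            r,z=(.073,.051) if k=="C" else (.103,v/1e3)
            X=cf+F.apply([r*np.sin(q),.073-r*np.cos(q),z])
        e+=list(proj(c,X)-uv)
    D=disc(p,"top"); e+=[D[:,0].min()-T(173,0)[0],D[:,1].min()-T(0,107)[1]]
    D=disc(p,"scene"); e+=[D[:,0].min()-S(145,0)[0],D[:,0].max()-S(385,0)[0]]
    X=cf+F.apply([0,.073,.053]); e+=list(proj("top",X)-T(207,335))+list(proj("scene",X)-S(395,124))
    e+=[p[5]/.003] # little offset along x
    return np.array(e)
r=least_squares(res,[.5,-.2,.5,.3,.02,0,.1],loss="soft_l1",x_scale=[.1,.1,.3,.3,.02,.01,.3])
print("stand",r.x.round(4)); print(res(r.x).round(1))
B,F,o,cf=stand(r.x[:6]); print("cf",cf,"z",F.apply([0,0,1]),"dist",np.hypot(*cf[:2]))
np.save("stand.npy",r.x)
t=lambda *p:crop(400/60,200,235,p); s=lambda *p:crop(400/60,390,250,(p[0]-400,p[1]))
for n,a,b in(("tester top",s(675,71),t(122,130)),("hold near",s(637,306),t(128,60)),):
    X,f=tri(a,b);print(n,X.round(4),f.round(1))
h=[("top",t(128,60),(1,1)),("top",t(55,187),(-1,1)),("top",t(190,247),(-1,-1)),("top",t(257,125),(1,-1)),("scene",s(637,306),(1,1)),("scene",s(500,183),(1,-1)),("scene",s(778,213),(-1,1))]
def rh(p):
    return np.concatenate([proj(c,np.r_[p[:2]+.035*R.from_euler("z",p[2]).apply([*v,0])[:2],p[3]])-uv for c,uv,v in h])
q=least_squares(rh,[.5,.3,.5,.085]);print("holder",q.x.round(4),q.fun.round(1))
g=[s(690,42),s(628,65),s(663,103),s(720,75)]
ims=[least_squares(lambda X:proj("scene",[*X,.155])-u,q.x[:2]).x for u in g]
print("grip edges",[((b-a)*1e3).round(1) for a,b in zip(ims,ims[1:]+ims[:1])],np.mean(ims,0))
E
python3 fit.py
```

```text
stand [ 5.268e-01 -2.189e-01  4.884e-01  4.728e-01  2.530e-02  1.000e-04
 -1.210e-02]
[-1.3 -0.3 -1.3 -0.8 -0.   0.8 -1.1  0.6 -1.5 -0.4  0.2 -1.4 -0.7  1.1
 -0.9 -0.7 -0.5  0.3 -0.7  0.5 -0.8  0.5 -0.8 -0.5 -1.1  0.2 -0.6 -0.3
  0. ]
cf [ 0.51671728 -0.22423455  0.09752484] z [-0.40211838 -0.21367721  0.89030492] dist 0.5632742547220011
tester top [0.5439 0.2539 0.1521] [-0.5 -0.  -0.7  0.2]
hold near [0.5887 0.2663 0.0807] [-0.4 -0.  -0.5  0.1]
holder [ 0.5437  0.2518 -0.4729  0.0819] [-0.8 -0.6 -0.7  0.4 -0.9  1.5 -0.2 -0.5 -0.2  0.4 -1.3 -0.  -0.6 -0.3]
grip edges [array([ 18.9, -16. ]), array([11.3, 15.4]), array([-20.1,  13.8]), array([-10.1, -13.2])] [0.54604258 0.25531774]
```

```bash
cat >> h.py <<'E'
def cur():
    s=robot.sense(); w,x,y,z=s["eef_rot"]; return s["position"],R.from_quat([x,y,z,w])
def rel(P,Q,base=None):
    p,q=base or cur(); d=q.inv().apply(np.asarray(P)-p); r=(q.inv()*Q).as_rotvec(degrees=True)
    return " ".join(f"{v:.4f}" for v in d)+" "+" ".join(f"{v:.1f}" for v in r)
def face():  # carrier_face position, rotation; tool rotation with z into face, y tool along F y
    B,F,o,cf=stand(np.load("stand.npy")[:6]); return cf,F
def tool(F,a): # tool x at angle a from F x in face plane, z into the face
    return F*R.from_euler("z",a)*R.from_euler("x",np.pi)
E
python3 - <<'E'
from h import *
p,q=cur(); print(q.as_matrix().round(2)); cf,F=face()
for a in (0,np.pi/2,np.pi,-np.pi/2):
    Q=tool(F,a); print(round(a,2),rel(cf+F.apply([-.04,-.03,.063]),Q)); print(Q.as_matrix().round(2).tolist())
E
```

```text
[[-0.93  0.37 -0.  ]
 [ 0.37  0.93 -0.  ]
 [ 0.   -0.   -1.  ]]
0 -0.5443 -0.7602 0.0959 -30.7 14.2 127.3
[[0.79, 0.47, 0.4], [0.42, -0.88, 0.21], [0.46, 0.0, -0.89]]
1.57 -0.5443 -0.7602 0.0959 -26.0 -9.5 39.5
[[-0.47, 0.79, 0.4], [0.88, 0.42, 0.21], [0.0, 0.46, -0.89]]
3.14 -0.5443 -0.7602 0.0959 -11.8 -25.4 -48.8
[[-0.79, -0.47, 0.4], [-0.42, 0.88, 0.21], [-0.46, 0.0, -0.89]]
-1.57 -0.5443 -0.7602 0.0959 12.0 -32.9 -136.5
[[0.47, -0.79, 0.4], [-0.88, -0.42, 0.21], [0.0, -0.46, -0.89]]
```

Run:
```python
from h import *
cf,F=face(); print(rel(cf+F.apply([-.04,-.03,.143]),tool(F,0)))
```

```text
-0.5208 -0.7880 0.0247 -30.7 14.2 127.3
```

```bash
python3 -m pendant '1 -0.25 -0.38 -0.03 0 0 60; 1 -0.25 -0.38 -0.03 0 0 60; 1 -0.25 -0.38 -0.03 0 0 60; 1 -0.25 -0.38 -0.03 0 0 60; 1 -0.25 -0.38 -0.03 0 0 60; 1 -0.25 -0.38 -0.03 0 0 60; 1 -0.25 -0.38 -0.03 0 0 60; 1 -0.25 -0.38 -0.03 0 0 60; 1 -0.25 -0.38 -0.03 0 0 60; 1 -0.25 -0.38 -0.03 0 0 60' 40
python3 - <<'E'
from h import *
cf,F=face(); print(cur()[0],rel(cf+F.apply([-.04,-.03,.143]),tool(F,0)))
E
```

```text
t: 1.8
position: [0.3423, 0.1774, 0.2623]
eef_rot: [0.001, 0.656, 0.754, 0.001]
ft_force: [0.2, 0.4, -0.1]
gripper_width: 0.0003
finger_force: 0.0
[0.34229646 0.17740962 0.26228516] -0.4846 0.0327 0.0559 -16.4 23.5 68.6
```

```bash
python3 -m pendant '1 -0.2 0.015 0 -5 8 25; 1 -0.2 0.015 0 -5 8 25; 1 -0.2 0.015 0 -5 8 25; 1 -0.485 0.033 0.056 -16.4 23.5 68.6; 1 -0.485 0.033 0.056 -16.4 23.5 68.6; 1 -0.485 0.033 0.056 -16.4 23.5 68.6; 1 -0.485 0.033 0.056 -16.4 23.5 68.6; 1 -0.485 0.033 0.056 -16.4 23.5 68.6; 1 -0.485 0.033 0.056 -16.4 23.5 68.6; 1 -0.485 0.033 0.056 -16.4 23.5 68.6'
python3 - <<'E'
from h import *
cf,F=face(); print(cur()[0],rel(cf+F.apply([-.04,-.03,.143]),tool(F,0)))
E
```

```text
t: 2.8
position: [0.4332, -0.2442, 0.2133]
eef_rot: [-0.057, 0.944, 0.234, 0.227]
ft_force: [1.1, 0.0, 0.8]
gripper_width: -0.0002
finger_force: 0.0
[ 0.43320753 -0.24417378  0.21331234] -0.0186 0.0516 -0.0021 -0.0 0.0 -0.1
```

```bash
python3 -m pendant '1 -0.0186 0.0516 -0.002 0 0 0; 1 -0.0186 0.0516 -0.002 0 0 0; 1 -0.0186 0.0516 -0.002 0 0 0; 1 -0.0186 0.0516 0.02 0 0 0; 1 -0.0186 0.0516 0.04 0 0 0; 1 -0.0186 0.0516 0.05 0 0 0;1 -0.0186 0.0516 0.05 0 0 0'
python3 - <<'E'
from h import *
import cv2
cf,F=face(); print(cur()[0],rel(cf+F.apply([-.04,-.03,.063]),tool(F,0)))
a=robot.capture("scene")[:,:,::-1];b=robot.capture("top")[:,:,::-1]
p=proj("scene",cur()[0]); print(p,proj("top",cur()[0]))
o=np.hstack([cv2.resize(a[150:270,210:310],(400,480),interpolation=2),cv2.resize(b[200:320,330:430],(400,480),interpolation=2)])
cv2.imwrite("pics/pre.png",o)
E
```

```text
t: 3.5
position: [0.4632, -0.2828, 0.1598]
eef_rot: [-0.058, 0.943, 0.238, 0.226]
ft_force: [0.7, -1.1, 0.3]
gripper_width: -0.0003
finger_force: 0.0
[ 0.4631721  -0.28281813  0.15984272] -0.0018 0.0035 0.0265 -0.3 0.2 0.3
[245.79387478 173.44928372] [402.80702785 278.73006054]
```

View pics/pre.png

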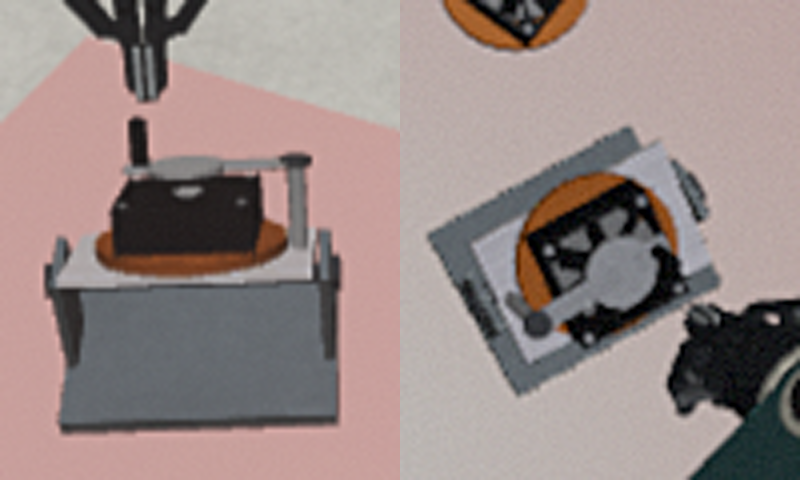

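```bash
python3 -m pendant '1 0 0 0.012 0 0 0; 1 0 0 0.026 0 0 0; 1 0 0 0.026 0 0 0; 1 0 0 0.026 0 0 0'
python3 - <<'E'
from h import *
cf,F=face(); print(cur()[0],rel(cf+F.apply([-.04,-.03,.063]),tool(F,0)))
E
```

```text
t: 4.0
position: [0.4733, -0.2786, 0.1366]
eef_rot: [-0.058, 0.943, 0.238, 0.226]
ft_force: [1.1, 0.3, 1.8]
gripper_width: 0.0002
finger_force: 0.0
[ 0.47327918 -0.27862411  0.13657991] -0.0009 0.0024 0.0009 -0.2 0.2 0.2
```

```bash
python3 -m pendant '1 0.0145 -0.003 0 0 0 0; 1 0.025 -0.001 0 0 0 0; 1 0.035 0 0 0 0 0; 1 0.045 0 0 0 0 0; 1 0.055 -0.001 0 0 0 0; 1 0.0655 -0.003 0 0 0 0; 1 0.0755 -0.006 0 0 0 0; 1 0.085 -0.010 0 0 0 0; 1 0.094 -0.015 0 0 0 0; 1 0.102 -0.021 0 0 0 0'
python3 - <<'E'
from h import *
cf,F=face(); print(F.inv().apply(cur()[0]-cf).round(4))
E
```

```text
t: 5.0
position: [0.5439, -0.2167, 0.1838]
eef_rot: [-0.057, 0.943, 0.238, 0.226]
ft_force: [-1.1, 0.0, -0.4]
gripper_width: 0.0002
finger_force: 0.7
[ 0.0639 -0.0061  0.0643]
```

```bash
python3 -m pendant '1 0.008 -0.0067 0 0 0 0; 1 0.015 -0.014 0 0 0 0; 1 0.0215 -0.022 0 0 0 0; 1 0.027 -0.031 0 0 0 0; 1 0.0315 -0.040 0 0 0 0; 1 0.035 -0.0495 0 0 0 0; 1 0.035 -0.0495 0 0 0 0; 1 0.030 -0.042 0 0 0 0; 1 0.030 -0.042 -0.04 0 0 0; 1 0.02 -0.03 -0.09 0 0 0'; python3 -m pendant '0 -0.05 0 -0.05 0 0 0; 0 -0.05 0 -0.05 0 0 0; 0 -0.1 0.05 -0.05 0 0 0; 0 -0.1 0.05 -0.05 0 0 0;0 -0.1 0.05 -0.05 0 0 0'
python3 - <<'E'
from h import *
import cv2
cf,F=face(); print(F.inv().apply(cur()[0]-cf).round(4))
a=robot.capture("scene")[:,:,::-1];b=robot.capture("top")[:,:,::-1]
cv2.imwrite("pics/raw_s.png",a);cv2.imwrite("pics/raw_t.png",b)
o=np.hstack([cv2.resize(a[150:270,210:310],(400,480),interpolation=2),cv2.resize(b[200:320,330:430],(400,480),interpolation=2)])
cv2.imwrite("pics/post.png",o)
E
```

```text
t: 6.0
position: [0.5094, -0.2004, 0.2702]
eef_rot: [-0.059, 0.943, 0.238, 0.225]
ft_force: [0.8, -0.6, 0.9]
gripper_width: -0.0002
finger_force: 0.0
t: 6.5
position: [0.4341, -0.3004, 0.2683]
eef_rot: [-0.058, 0.944, 0.236, 0.225]
ft_force: [0.1, 0.2, -0.2]
gripper_width: 0.0723
finger_force: 0.0
[-0.019  -0.0285  0.2015]
```

View pics/post.png

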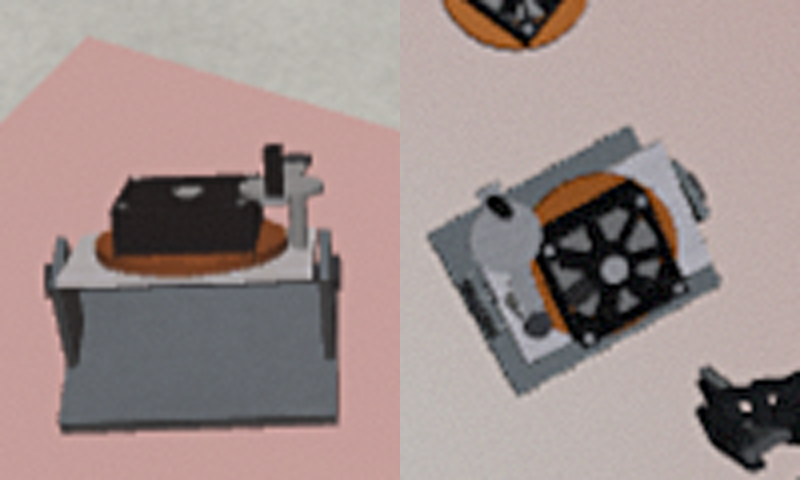

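```bash
cat > cap.py <<'E'
from h import *
import cv2
def blob(f,u,v,r=7):
    g=cv2.imread(f,0).astype(float); y,x=np.mgrid[v-r:v+r+1,u-r:u+r+1]; w=np.clip(g[v-r:v+r+1,u-r:u+r+1]-90,0,None)
    m=(np.hypot(x-u,(y-v))<=4)*w; return np.array([(m*x).sum(),(m*y).sum()])/m.sum()
t=blob("pics/raw_t.png",383,267); s=blob("pics/raw_s.png",256,197)
X,f=tri(s,t); cf,F=face(); print(t,s,X.round(4),f.round(2),"in face",F.inv().apply(X-cf).round(4))
for z in (.025,.032,.039): 
  for c,o in(("top",t),("scene",s)): print(z,c,proj(c,cf+F.apply([0,0,z]))-o)
for q in (1.2,1.3,1.4,1.5,1.6): print(q,[(proj("top",cf+F.apply([.073*np.sin(q),.073-.073*np.cos(q),.051]))).round(1)])
E
python3 cap.py
```

```text
[383.22727273 267.03896104] [256.45508982 196.81437126] [ 0.5015 -0.2333  0.1269] [-0.53 -0.07 -0.52  0.28] in face [-0.0023 -0.0009  0.0342]
0.025 top [-2.21649714 -1.09035459]
0.025 scene [-0.04707318  3.44960971]
0.032 top [-1.34589806 -0.43932559]
0.032 scene [-0.23667298  0.92240919]
0.039 top [-0.46656634  0.21823362]
0.039 scene [-0.42701412 -1.61467278]
1.2 [array([361.4, 256.4])]
1.3 [array([359. , 256.9])]
1.4 [array([356.6, 257.6])]
1.5 [array([354.3, 258.6])]
1.6 [array([352.1, 259.7])]
```

```bash
cat >> h.py <<'E'
def down(deg): c,s=np.cos(np.radians(deg)),np.sin(np.radians(deg)); return R.from_matrix(np.array([[c,s,0],[s,-c,0],[0,0,-1.]]))
E
python3 - <<'E'
from h import *
print(rel([.42,0,.30],down(110)));print(rel([.545,.254,.22],down(144)))
E
```

```text
0.1275 -0.2701 0.0313 19.1 -22.2 -80.2
0.2963 -0.4348 0.2071 27.1 -17.1 -113.3
```

```bash
python3 -m pendant '0 0.1275 -0.27 0.0313 19.1 -22.2 -80.2; 0 0.1275 -0.27 0.0313 19.1 -22.2 -80.2; 0 0.1275 -0.27 0.0313 19.1 -22.2 -80.2; 0 0.1275 -0.27 0.0313 19.1 -22.2 -80.2; 0 0.1275 -0.27 0.0313 19.1 -22.2 -80.2; 0 0.1275 -0.27 0.0313 19.1 -22.2 -80.2; 0 0.1275 -0.27 0.0313 19.1 -22.2 -80.2; 0 0.1275 -0.27 0.0313 19.1 -22.2 -80.2; 0 0.1275 -0.27 0.0313 19.1 -22.2 -80.2; 0 0.1275 -0.27 0.0313 19.1 -22.2 -80.2'
python3 - <<'E'
from h import *
print(rel([.545,.254,.22],down(144)))
E
```

```text
t: 7.6
position: [0.4199, 0.0015, 0.3007]
eef_rot: [0.0, 0.576, 0.817, 0.002]
ft_force: [-0.1, 0.3, 0.0]
gripper_width: 0.0856
finger_force: 0.0
0.1957 0.2023 0.0819 0.3 -0.0 -34.4
```

```bash
python3 -m pendant '0 0.1957 0.2023 0.0819 0.2 0 -34.4; 0 0.1957 0.2023 0.0819 0.2 0 -34.4; 0 0.1957 0.2023 0.0819 0.2 0 -34.4; 0 0.1957 0.2023 0.0819 0.2 0 -34.4; 0 0.1957 0.2023 0.0819 0.2 0 -34.4; 0 0.1957 0.2023 0.0819 0.2 0 -34.4; 0 0.1957 0.2023 0.0819 0.2 0 -34.4; 0 0.1957 0.2023 0.0819 0.2 0 -34.4; 0 0.1957 0.2023 0.0819 0.2 0 -34.4; 0 0.1957 0.2023 0.0819 0.2 0 -34.4'
python3 - <<'E'
from h import *
import cv2
print(cur()[0],rel([.545,.254,.111],down(144)))
a=robot.capture("scene")[:,:,::-1];b=robot.capture("top")[:,:,::-1]
print(proj("scene",cur()[0]),proj("top",cur()[0]))
o=np.hstack([cv2.resize(a[220:320,385:460],(400,533),interpolation=2),cv2.resize(b[210:310,190:265],(400,533),interpolation=2)])
cv2.imwrite("pics/pg.png",o)
E
```

```text
t: 8.6
position: [0.5467, 0.2517, 0.2209]
eef_rot: [0.0, 0.313, 0.95, 0.002]
ft_force: [0.3, -0.0, 0.8]
gripper_width: 0.0856
finger_force: 0.0
[0.54673972 0.25174666 0.22090155] 0.0027 0.0004 0.1099 0.2 -0.0 -0.4
[434.40764688 240.0511914 ] [213.02923424 249.25049291]
```

View pics/pg.png

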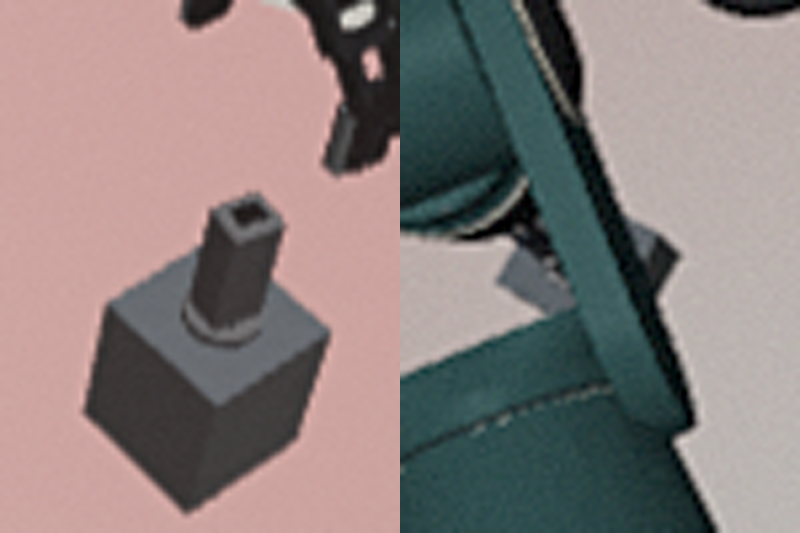

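```bash
python3 -m pendant '0 0.001 0.0004 0.03 0 0 0; 0 0.001 0.0004 0.06 0 0 0; 0 0.001 0.0004 0.09 0 0 0; 0 0.001 0.0004 0.11 0 0 0; 0 0.001 0.0004 0.11 0 0 0; 0.4 0.001 0.0004 0.11 0 0 0; 1 0.001 0.0004 0.11 0 0 0; 1 0.001 0.0004 0.11 0 0 0; 1 0.001 0.0004 0.11 0 0 0; 1 0.001 0.0004 0.11 0 0 0' 60;  python3 -m pendant '1 0 0 0 0 0 0; 1 0 0 0 0 0 0; 1 0 0 0 0 0 0; 1 0 0 0 0 0 0'
```

```text
t: 9.7
position: [0.5466, 0.2537, 0.1106]
eef_rot: [0.0, 0.312, 0.95, 0.002]
ft_force: [-0.4, -0.9, 5.6]
gripper_width: 0.0213
finger_force: 58.5
t: 10.1
position: [0.5466, 0.2537, 0.1106]
eef_rot: [0.0, 0.312, 0.95, 0.002]
ft_force: [-1.1, -1.8, 6.3]
gripper_width: 0.0212
finger_force: 58.6
```

```bash
python3 -m pendant '1 0 0 -0.02 0 0 0; 1 0 0 -0.05 0 0 0; 1 0 0 -0.09 0 0 0; 1 0 0 -0.14 0 0 0; 1 0 0 -0.19 0 0 0; 1 0 0 -0.19 0 0 0; 1 0 0 -0.19 0 0 0'
python3 - <<'E'
from h import *
cf,F=face(); print(rel([.45,.0,.33],down(110)))
for a in (30,60,80): 
  Q=tool(F,np.radians(a)); print(a,Q.as_matrix()[:,0].round(2))
E
```

```text
t: 10.8
position: [0.5465, 0.2532, 0.3005]
eef_rot: [0.0, 0.312, 0.95, 0.002]
ft_force: [-0.2, -0.5, -3.6]
gripper_width: 0.0216
finger_force: 59.3
-0.0726 -0.2609 -0.0305 0.2 -0.1 33.6
30 [0.45 0.8  0.39]
60 [-0.01  0.97  0.23]
80 [-0.33  0.94  0.08]
```

```bash
python3 -m pendant '1 -0.0726 -0.261 -0.03 0 0 33.6; 1 -0.0726 -0.261 -0.03 0 0 33.6; 1 -0.0726 -0.261 -0.03 0 0 33.6; 1 -0.0726 -0.261 -0.03 0 0 33.6; 1 -0.0726 -0.261 -0.03 0 0 33.6; 1 -0.0726 -0.261 -0.03 0 0 33.6; 1 -0.0726 -0.261 -0.03 0 0 33.6; 1 -0.0726 -0.261 -0.03 0 0 33.6'
python3 - <<'E'
from h import *
cf,F=face(); 
for z in (.06,.03):print(rel(cf+F.apply([0,0,.036+.0936+z]),tool(F,np.radians(60))))
E
```

```text
t: 11.6
position: [0.4496, -0.0004, 0.3276]
eef_rot: [-0.001, 0.574, 0.819, 0.001]
ft_force: [1.1, 0.4, -2.0]
gripper_width: 0.021
finger_force: 59.8
-0.2456 -0.0987 0.0605 -25.8 8.7 21.5
-0.2438 -0.0852 0.0872 -25.8 8.7 21.5
```

```bash
python3 -m pendant '1 -0.2456 -0.0987 0.02 -25.8 8.7 21.5; 1 -0.2456 -0.0987 0.02 -25.8 8.7 21.5; 1 -0.2456 -0.0987 0.02 -25.8 8.7 21.5; 1 -0.2456 -0.0987 0.02 -25.8 8.7 21.5; 1 -0.2456 -0.0987 0.02 -25.8 8.7 21.5; 1 -0.2456 -0.0987 0.02 -25.8 8.7 21.5; 1 -0.2456 -0.0987 0.0605 -25.8 8.7 21.5; 1 -0.2456 -0.0987 0.0605 -25.8 8.7 21.5; 1 -0.2456 -0.0987 0.0605 -25.8 8.7 21.5; 1 -0.2456 -0.0987 0.0605 -25.8 8.7 21.5'
python3 - <<'E'
from h import *
cf,F=face(); 
print(rel(cf+F.apply([0,0,.036+.0936+.015]),tool(F,np.radians(60))))
E
```

```text
t: 12.6
position: [0.4419, -0.2635, 0.2689]
eef_rot: [0.065, 0.698, 0.676, 0.226]
ft_force: [0.8, -0.3, -0.4]
gripper_width: 0.0211
finger_force: 59.6
-0.0018 -0.0023 0.0465 0.1 -0.0 0.2
```

```bash
python3 -m pendant '1 0 -0.0005 0.015 0 0 0; 1 0 -0.0005 0.03 0 0 0; 1 0 -0.0005 0.045 0 0 0; 1 0 -0.0005 0.045 0 0 0; 1 0 -0.0005 0.045 0 0 0; 1 0 -0.0005 0.045 0 0 0'
python3 - <<'E'
from h import *
import cv2
cf,F=face(); 
print(rel(cf+F.apply([0,0,.036+.0936]),tool(F,np.radians(60))))
p,q=cur(); tip=p+q.apply([0,0,.0936]); print("tip F",F.inv().apply(tip-cf).round(4),proj("scene",tip),proj("top",tip))
a=robot.capture("scene")[:,:,::-1];b=robot.capture("top")[:,:,::-1]
cv2.imwrite("pics/raw_s2.png",a)
o=np.hstack([cv2.resize(a[160:230,230:290],(400,467),interpolation=2),cv2.resize(b[230:300,350:410],(400,467),interpolation=2)])
cv2.imwrite("pics/tip.png",o)
E
```

```text
t: 13.2
position: [0.4589, -0.255, 0.2282]
eef_rot: [0.065, 0.699, 0.676, 0.226]
ft_force: [0.1, -0.7, -1.5]
gripper_width: 0.0213
finger_force: 59.8
-0.0006 -0.0011 0.0165 0.1 0.0 0.1
tip F [ 0.0013 -0.0001  0.0525] [255.56997966 190.38755808] [384.34399579 268.15003402]
```

View pics/tip.png

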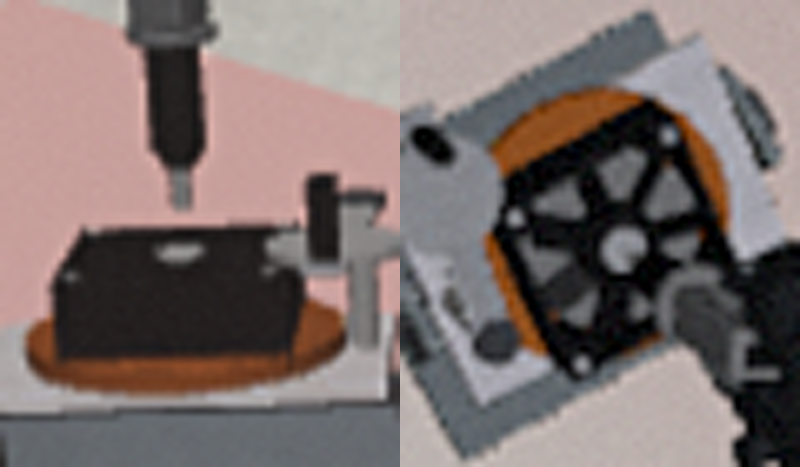

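```bash
cat > ft.py <<'E'
from h import *
import sys
cf,F=face(); f=[]
for i in range(3): robot.capture("scene"); f.append(robot.sense()["ft_force"])
p,q=cur(); tip=p+q.apply([0,0,.0936]); print("F",F.inv().apply(np.mean(f,0)).round(2),"tip",(F.inv().apply(tip-cf)*1e3).round(1))
E
python3 ft.py; python3 -m pendant '1 0 -0.0005 0.005 0 0 0; 1 0 -0.001 0.009 0 0 0; 1 0 -0.001 0.013 0 0 0;1 0 -0.001 0.013 0 0 0; 1 0 -0.001 0.013 0 0 0; 1 0 -0.001 0.013 0 0 0'; python3 ft.py
```

```text
F [-0.82  0.1  -1.5 ] tip [ 1.1 -0.2 52.5]
t: 14.05
position: [0.4632, -0.2521, 0.2158]
eef_rot: [0.065, 0.699, 0.676, 0.226]
ft_force: [0.4, 0.4, -1.5]
gripper_width: 0.0214
finger_force: 59.8
F [-0.58 -0.19 -1.4 ] tip [ 0.2  0.5 39.2]
```

Baseline axial force is about -1.45 N with no contact yet. Stepping in.

```bash
for i in 1; do python3 -m pendant '1 0 0 0.001 0 0 0; 1 0 0 0.002 0 0 0; 1 0 0 0.003 0 0 0; 1 0 0 0.003 0 0 0; 1 0 0 0.003 0 0 0'; python3 ft.py; done
```

```text
t: 14.7
position: [0.4644, -0.2513, 0.213]
eef_rot: [0.065, 0.699, 0.676, 0.226]
ft_force: [-1.3, 0.3, -1.9]
gripper_width: 0.0214
finger_force: 59.8
F [-0.99 -0.32 -1.24] tip [ 0.2  0.5 36.1]
```

```bash
python3 -m pendant '1 0 0 0.001 0 0 0; 1 0 0 0.002 0 0 0; 1 0 0 0.003 0 0 0; 1 0 0 0.003 0 0 0; 1 0 0 0.003 0 0 0'; python3 ft.py
```

```text
t: 15.35
position: [0.4656, -0.2508, 0.2104]
eef_rot: [0.065, 0.699, 0.676, 0.225]
ft_force: [-0.5, -0.6, -0.3]
gripper_width: 0.0212
finger_force: 60.1
F [-0.46 -0.1   0.36] tip [ 0.2  0.5 33.1]
```

```bash
python3 -m pendant '1 0 0 0.001 0 0 0; 1 0 0 0.002 0 0 0; 1 0 0 0.003 0 0 0; 1 0 0 0.003 0 0 0; 1 0 0 0.003 0 0 0'; python3 ft.py
```

```text
t: 16.0
position: [0.4668, -0.2502, 0.2078]
eef_rot: [0.065, 0.699, 0.676, 0.225]
ft_force: [-2.9, -0.6, 1.8]
gripper_width: 0.0212
finger_force: 60.3
F [-1.28  0.08  3.46] tip [ 0.2  0.5 30.2]
```

```bash
for i in 1 2; do python3 -m pendant '1 0 0 0 0 0 0; 1 0 0 0 0 0 0; 1 0 0 0 0 0 0; 1 0 0 0 0 0 0; 1 0 0 0 0 0 0; 1 0 0 0 0 0 0; 1 0 0 0 0 0 0; 1 0 0 0 0 0 0; 1 0 0 0 0 0 0; 1 0 0 0 0 0 0'; done; python3 ft.py
python3 - <<'E'
from h import *
import cv2
a=robot.capture("scene")[:,:,::-1]; b=robot.capture("top")[:,:,::-1]
o=np.hstack([cv2.resize(a[150:230,230:290],(400,533),interpolation=2),cv2.resize(b[230:310,350:410],(400,533),interpolation=2)])
cv2.imwrite("pics/press.png",o)
E
```

```text
t: 17.15
position: [0.4668, -0.2501, 0.2077]
eef_rot: [0.065, 0.699, 0.676, 0.226]
ft_force: [-0.6, -2.6, 2.4]
gripper_width: 0.0212
finger_force: 60.4
t: 18.15
position: [0.4668, -0.2501, 0.2077]
eef_rot: [0.065, 0.699, 0.676, 0.226]
ft_force: [-1.1, -1.5, 2.6]
gripper_width: 0.0215
finger_force: 60.5
F [-0.31 -0.44  2.68] tip [ 0.2  0.5 30.1]
```

View pics/press.png

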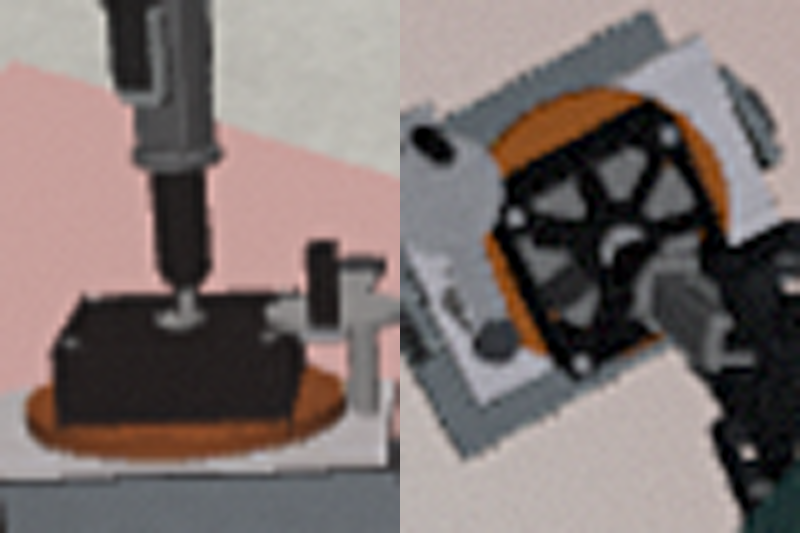

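```bash
python3 -m pendant '1 0 0 0 0 0 0; 1 0 0 0 0 0 0; 1 0 0 0 0 0 0; 1 0 0 0 0 0 0; 1 0 0 0 0 0 0; 1 0 0 0 0 0 0; 1 0 0 -0.01 0 0 0; 1 0 0 -0.03 0 0 0; 1 0 0 -0.07 0 0 0; 1 0 0 -0.11 0 0 0'
python3 - <<'E'
from h import *
print(rel([.43,-.0,.33],down(110)))
E
```

```text
t: 19.4
position: [0.4214, -0.2733, 0.3064]
eef_rot: [0.064, 0.699, 0.676, 0.225]
ft_force: [0.1, -1.0, -1.0]
gripper_width: 0.0212
finger_force: 59.7
0.2713 -0.0042 0.0412 25.8 -8.9 -21.5
```

```bash
python3 -m pendant '1 0.2713 -0.004 0.0412 25.8 -8.9 -21.5; 1 0.2713 -0.004 0.0412 25.8 -8.9 -21.5; 1 0.2713 -0.004 0.0412 25.8 -8.9 -21.5; 1 0.2713 -0.004 0.0412 25.8 -8.9 -21.5; 1 0.2713 -0.004 0.0412 25.8 -8.9 -21.5; 1 0.2713 -0.004 0.0412 25.8 -8.9 -21.5; 1 0.2713 -0.004 0.0412 25.8 -8.9 -21.5; 1 0.2713 -0.004 0.0412 25.8 -8.9 -21.5; 1 0.2713 -0.004 0.0412 25.8 -8.9 -21.5; 1 0.2713 -0.004 0.0412 25.8 -8.9 -21.5'
python3 - <<'E'
from h import *
print(rel([.5465,.2535,.29],R.from_quat([.312,.950,.002,0])))
E
```

```text
t: 20.4
position: [0.4312, -0.0011, 0.3289]
eef_rot: [0.0, 0.574, 0.819, -0.0]
ft_force: [-0.1, 0.4, -2.0]
gripper_width: 0.021
finger_force: 59.9
0.2002 0.1950 0.0387 -0.2 0.2 -33.7
```

```bash
python3 -m pendant '1 0.2002 0.195 0.0387 -0.2 0.2 -33.7; 1 0.2002 0.195 0.0387 -0.2 0.2 -33.7; 1 0.2002 0.195 0.0387 -0.2 0.2 -33.7; 1 0.2002 0.195 0.0387 -0.2 0.2 -33.7; 1 0.2002 0.195 0.0387 -0.2 0.2 -33.7; 1 0.2002 0.195 0.0387 -0.2 0.2 -33.7; 1 0.2002 0.195 0.0387 -0.2 0.2 -33.7; 1 0.2002 0.195 0.0387 -0.2 0.2 -33.7; 1 0.2002 0.195 0.0387 -0.2 0.2 -33.7; 1 0.2002 0.195 0.0387 -0.2 0.2 -33.7'
python3 - <<'E'
from h import *
for z in(.19,.1106): print(rel([.5466,.2537,z],R.from_quat([.312,.950,.002,0])))
E
```

```text
t: 21.4
position: [0.5464, 0.2531, 0.2908]
eef_rot: [0.0, 0.313, 0.95, 0.002]
ft_force: [-0.7, 0.2, -1.9]
gripper_width: 0.0215
finger_force: 59.9
0.0002 0.0001 0.1008 0.1 0.0 -0.1
0.0001 -0.0003 0.1802 0.1 0.0 -0.1
```

```bash
python3 -m pendant '1 0 0 0.03 0 0 0; 1 0 0 0.06 0 0 0; 1 0 0 0.09 0 0 0; 1 0 0 0.10 0 0 0; 1 0 0 0.105 0 0 0; 1 0 0 0.115 0 0 0; 1 0 0 0.125 0 0 0; 1 0 0 0.135 0 0 0; 1 0 0 0.145 0 0 0; 1 0 0 0.145 0 0 0'
```

```text
t: 22.4
position: [0.5461, 0.2547, 0.1434]
eef_rot: [-0.001, 0.312, 0.95, 0.001]
ft_force: [-0.6, -2.0, -2.0]
gripper_width: 0.0211
finger_force: 59.8
```

```bash
python3 -m pendant '1 -0.0006 -0.001 0.008 0 0 0; 1 -0.0006 -0.001 0.016 0 0 0; 1 -0.0006 -0.001 0.024 0 0 0; 1 -0.0006 -0.001 0.029 0 0 0; 1 -0.0006 -0.001 0.031 0 0 0; 1 -0.0006 -0.001 0.032 0 0 0; 1 -0.0006 -0.001 0.032 0 0 0'
```

```text
t: 23.1
position: [0.5466, 0.254, 0.1133]
eef_rot: [0.0, 0.312, 0.95, 0.002]
ft_force: [0.3, 0.1, -2.2]
gripper_width: 0.0212
finger_force: 60.1
```

```bash
python3 -m pendant '1 0 -0.0003 0.001 0 0 0; 1 0 -0.0003 0.002 0 0 0; 1 0 -0.0003 0.0025 0 0 0; 1 0 -0.0003 0.0025 0 0 0; 1 0 -0.0003 0.0025 0 0 0'
```

```text
t: 23.6
position: [0.5464, 0.2537, 0.1107]
eef_rot: [0.0, 0.312, 0.95, 0.002]
ft_force: [-0.2, 0.5, -0.4]
gripper_width: 0.0217
finger_force: 60.2
```

```bash
python3 -m pendant '0.6 0 0 0.0005 0 0 0; 0.6 0 0 0.0005 0 0 0; 0 0 0 0 0 0 0; 0 0 0 0 0 0 0; 0 0 0 0 0 0 0; 0 0 0 0 0 0 0; 0 0 0 -0.03 0 0 0; 0 0 0 -0.07 0 0 0; 0 0 0 -0.12 0 0 0; 0 0 0 -0.12 0 0 0' && python3 -m pendant '0 -0.01 -0.05 -0.05 0 0 0; 0 -0.02 -0.1 -0.08 0 0 0; 0 -0.03 -0.15 -0.08 0 0 0; 0 -0.03 -0.15 -0.08 0 0 0; 0 -0.03 -0.15 -0.08 0 0 0; 0 -0.03 -0.15 -0.08 0 0 0'
python3 - <<'E'
from h import *
import cv2
a=robot.capture("scene")[:,:,::-1]; b=robot.capture("top")[:,:,::-1]
o=np.zeros((480,800,3),np.uint8)
o[:,:400]=cv2.resize(a[240:330,380:455],(400,480),interpolation=2);o[:,400:]=cv2.resize(a[150:270,210:310],(400,480),interpolation=2)
cv2.imwrite("pics/end.png",o)
E
```

```text
t: 24.6
position: [0.5478, 0.2539, 0.2382]
eef_rot: [0.004, 0.312, 0.95, 0.005]
ft_force: [0.2, 0.1, -0.3]
gripper_width: 0.0854
finger_force: 0.0
t: 25.2
position: [0.4814, 0.1141, 0.3102]
eef_rot: [0.0, 0.312, 0.95, 0.002]
ft_force: [1.1, 0.2, -0.7]
gripper_width: 0.0852
finger_force: 0.0
```

View pics/end.png

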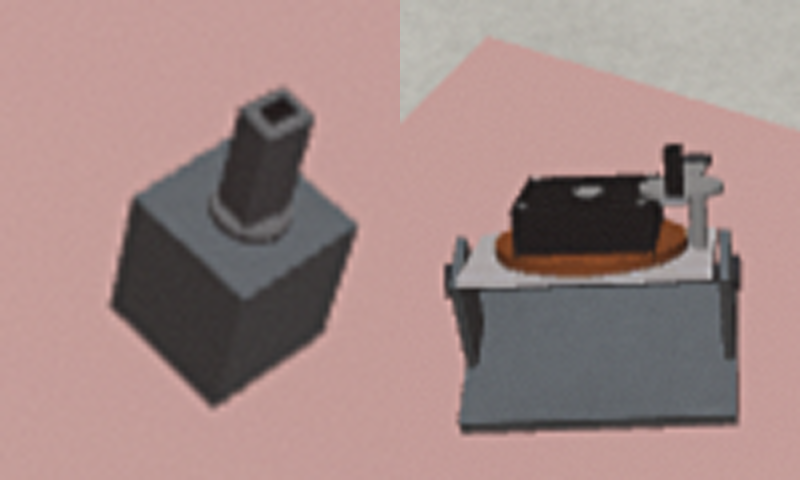

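The tester stands seated and upright in the holder (collar at about 250,220), and the cover is still open.

```bash
python3 -m pendant '0 0 0 0 0 0 0; 0 0 0 0 0 0 0; 0 0 0 0 0 0 0'; python3 -c "
from plant import robot
print(robot.finish_job())"
```

```text
t: 25.6
position: [0.4814, 0.1147, 0.3096]
eef_rot: [-0.0, 0.312, 0.95, 0.002]
ft_force: [1.3, -0.5, -0.9]
gripper_width: 0.0853
finger_force: 0.0
the job is handed in; nothing more can be done
None
```

I handed the job in at 25.6 s: cover swung to about 1.4 rad and left open, probe held on the cap for over 2 s at about 4–5 mm in (from the force reading), and tester back upright in its holder with the collar down; the hand-in gave no verdict.

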